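Stand the pastry tools handle-down in the divided crock

TASK

Put the pastry tools away in the divided crock, every one handle-down so that the heads dry in the air: the brush lying across the loaf tin goes into the empty compartment, and the green spatula, which someone has stood in blade-down, is to be pulled out, turned end for end and stood handle-down in the compartment it came from (you may rest it across the emptied tin to change your grip). Lower each handle to the bottom of its compartment rather than dropping it in, leave the wooden spoon standing in its own compartment, and do not push the tin or the other things about.

Things in the scene. Friction and masses are not known exactly. Their poses are not given: they have to be found in the camera images.
- crock: white stoneware utensil crock, blue band at its foot, heavy, fixed. 258 (x) x 72 (y) x 105 mm high, walls and floor 6. Two 6 mm walls part it along x into three open compartments centred at x = -84, 0, +84, each 78 (x) x 60 (y) inside. The +84 one is empty at the start; spatula and spoon are in the others, either way round. Origin: centre of underside, z up, x within 0.35 rad of the robot's x
- tin: empty dark loaf tin, loose, 0.55 kg, 230 (x) x 110 (y) x 62 mm high outside, walls and floor 4, open on top; its level rim carries a tool laid across it along the tin's y. Origin: centre of underside, z up, x within 0.35 rad of the robot's x. It and the crock stand on opposite sides of the robot's x axis, either on the left
- spatula: green silicone spatula, 260 mm long, 90 g. Origin: middle of the blade's tip edge; z along it to the handle end, x across its width, y through its thickness. Blade z 0-95: 54 wide (44 in the first 20), 9 thick. Handle z 95-260: 22 wide, 12 thick. Balance point z 106. Starts blade-down, tip near mid-compartment, width along the row, handle leaning 0.25 rad to the crock's -y on the rim
- brush: flat pastry brush, 220 mm long, 60 g. Origin: middle of the bristle tips; z along it to the handle end, x across its width, y through its thickness. Bristles z 0-43: 35 wide, 10 thick. Metal ferrule z 43-70: 37 wide, 12 thick. Dark wood handle z 70-220: 20 wide, 12 thick. Starts flat across the tin's rim (mid-thickness 68 above the table), handle to the tin's +y, within 0.15 rad
- spatula_end (a point): middle of the end face of the spatula's handle
- spatula_tip (a point): middle of the spatula's blade tip edge
- brush_end (a point): middle of the end face of the brush's handle
- brush_tip (a point): middle of the brush's bristle tips
- spoon: wooden spoon, 240 mm long, standing handle-down in its compartment, leaning 0.25 rad to the crock's -y; round handle 13 thick, flat round bowl 42 across, top about 240 above the table. Leave it there. Origin: middle of the handle's lower end; z runs from there to the bowl
- amber_bottle: amber glass bottle with a black cap, 56 across, 125 high, between crock and tin on their far side. Origin under its middle
- essence: small amber bottle with a white cap, 36 across, 75 high, at the back. Origin under its middle
- ramekin: white ramekin, 84 across, 45 high, between crock and tin on their near side. Origin under its middle
- jam_jar: jam jar with a red lid, 64 across, 85 high, at the back. Origin under its middle
- powder_can: aluminium can with a blue label, 68 across, 100 high, at the back right. Origin under its middle
- steel_bowl: small steel mixing bowl, 140 across, 65 high, at the back left. Origin under its middle
Things that resemble listed ones, but are neither listed nor needed, are in the scene too. What is shaped like the brush but purple or turquoise is not meant.

How it is judged:
By the outcome, as a careful person would: the job done as asked, in the order asked, and still so for the second after the job is handed in, with the robot touching nothing.
It also fails if it takes over 72 s, if anything falls off the work surface, if the arm or the gripper's body presses on something with over 40 N, if the wrist force passes 120 N, or if a joint passes its speed limit or range.

ROBOT

A 6-joint arm with a two-finger parallel gripper is mounted at the origin on the work surface. World frame = base frame: x ahead of the robot, y to its left, z up, the work surface at z = 0. Lengths are in m, angles in rad, forces in N, time in s.
With the tool pointing down it reaches from about 0.375 to 0.9 m from the base axis. Payload 3.1 kg.
Tool frame: the origin (TCP) lies at the very end of the fingers, on their centre line; the grasp point (between the pads) lies 19 mm behind it; z points along the fingers, y is the line along which they close (so a half turn about z gives the same grasp; the last joint's range is limited). The gripper opens to 85 mm and grips with 20 to 120 N. Pads are 22 mm wide; open, the fingers measure 114 mm over their backs; the gripper's body (76 mm by 85 mm) begins 54 mm behind the grasp point. The pads swing forward as they close: fully open they stand 13 mm farther back than shut.
Start: joints at [0.935, 0.527, 1.433, -0, 1.181, -0.178], TCP at [0.276, 0.561, 0.231] pointing down, gripper open.
Joint ranges: [-3.08, 3.08], [-0.75, 2.2], [0.22, 2.44], [-1.43, 4.57], [0, 2.65], [-2.85, 2.85]. Speed limits (rad/s): [2.79, 2.79, 3.14, 3.14, 3.14, 3.14].

INTERFACE

Orientations are given as [roll, pitch, yaw] about the fixed x, y, z axes, in that order (R = Rz(yaw) Ry(pitch) Rx(roll)).
In Python, from workcell import ctrl gives the robot as it stands. The module is installed in compiled form; this text tells all that it offers.
- The arm moves only by the shell command python3 -m inch 'ROWS' [FORCE]. ROWS is JSON, a list of rows, each a list of 7 numbers: the turn, a rotation vector about the world's x, y, z in rad, then the shift along the world's x, y, z in mm, then the gripper's target within -1 to 1 (fully open at 1, half-way at 0, shut at -1). A call has 1 to 10 rows; each row shifts and turns the commanded pose from where the row before left it; what a row does not reach is not made up. A row lasts 1/12 s, in which the tool goes at most 41.7 mm and 7.16 degrees, less where a joint would pass 70% of its speed; a pose out of reach is approached as far as the arm can. A call is refused whole if a number of a shift passes 41.7 or a number of a turn 0.125, either way. A call with a gripper value outside its range is refused whole. The fingers move at their own pace and stop on an object; FORCE is the grip in N (left out, the last holds). Time passes only in rows, so rows that do not move let the fingers close. It gives the time, the measured TCP pose, the force, the opening and the grip force at its end, in the units of the state.
- ctrl.get_obs(): the state, without advancing time (a new reading comes with each control period).
- ctrl.snapshot(name): name is "scene" or "top"; returns a dict with "frame" (480x640x3 uint8, red, green, blue), "K" (3x3 intrinsics, pixels), "origin" and "rotation" of the camera in the world. Camera axes: x right, y down, z forward; pixel columns grow to the right and rows downward; lengths in m; the calibration is good to about 2 mm. A picture is of the moment at which its call begins. There is no depth.
- ctrl.job_done(): hands the job in; it is judged then, once.
The state is a dict: "time": time; "q": joint angles; "joint_vel": joint speeds; "effort": joint torques, N m; "tcp_pos": TCP position; "orientation": TCP orientation; "ft_force": force on the tool from outside, world axes, zero at the start; "wrist_torque": the same for the moment, N m; "opening": finger opening in m; "gripper_force": force on a finger pad.
Only numpy, scipy, OpenCV 4.12 (cv2) and the standard library are available. Lean on these libraries where they do the work, as an engineer would, in place of code of your own. Each camera call takes 0.05 s, during which the arm holds its last target. There are 200 camera calls.

## Working session

There is one attempt and no reset: what is moved stays moved. The work goes in short steps, Python scripts to look and compute and a shell command to move; the robot and the scene stay as the last step left them, time stands still between calls to the robot, and variables do not carry over. Pictures are saved under pics/ and viewed, at most 13 in all, crops included, and the job is handed in when it is done.

```bash
mkdir -p pics; python3 - <<'E'
from workcell import ctrl
import cv2, numpy as np
for n in("scene","top"):
    s=ctrl.snapshot(n); cv2.imwrite(f"pics/{n}0.png",s["frame"][...,::-1]); np.savez(f"{n}0.npz",**s)
    print(n,np.round(s["K"],1).tolist(),np.round(s["origin"],3),np.round(s["rotation"],3).tolist())
o=ctrl.get_obs(); print({k:np.round(v,3).tolist() for k,v in o.items()})
E
```

```text
scene [[453.6, 0.0, 320.4], [0.0, 453.6, 238.7], [0.0, 0.0, 1.0]] [1.056 0.452 0.912] [-2.332, -0.013, 2.288]
top [[465.3, 0.0, 321.7], [0.0, 465.3, 230.6], [0.0, 0.0, 1.0]] [ 0.296 -0.063  1.319] [-3.022, 0.006, -1.572]
{'time': 0.1, 'q': [0.936, 0.528, 1.434, -0.0, 1.181, -0.178], 'joint_vel': [0.001, -0.002, -0.003, -0.001, -0.001, -0.001], 'effort': [-0.0, -44.331, -17.858, -0.0, 0.004, -0.0], 'tcp_pos': [0.275, 0.56, 0.23], 'orientation': [-3.14, -0.0, 2.685], 'ft_force': [-0.829, 0.804, 0.101], 'wrist_torque': [-0.011, -0.055, 0.01], 'gripper_force': 0.0, 'opening': 0.085}
```

View pics/scene0.png

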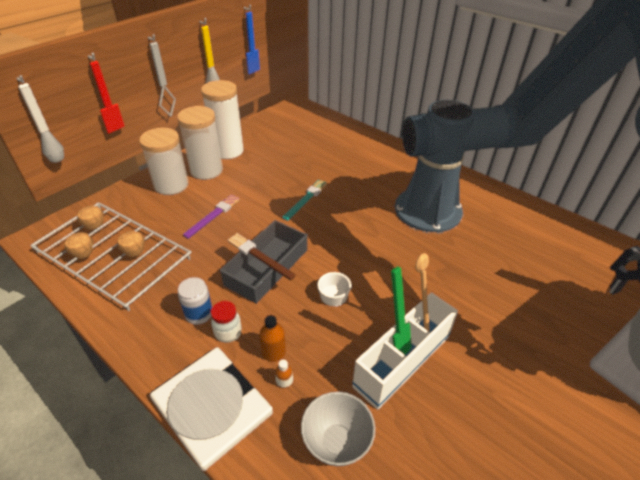

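View pics/top0.png

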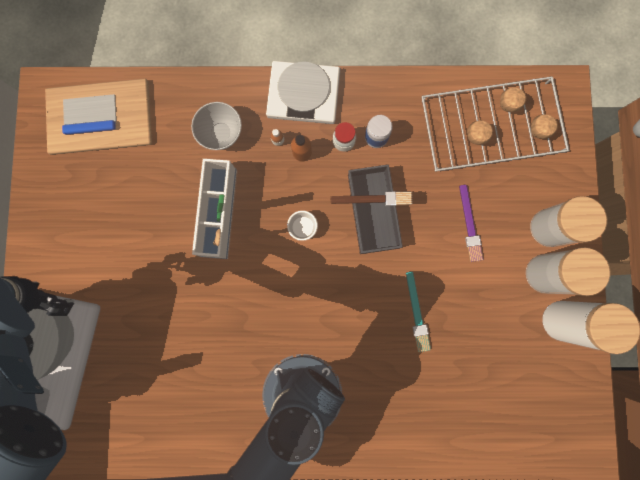

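The scene view shows the tin with the dark-wood brush across it (240–290, 240–275). The crock is at (405,350), with the green spatula at (400,300) and the spoon at (424,280). 

In the top view, image-up is +x and image-left is +y. The crock is at (215,208), with its empty compartment at the far end (216,180), the spatula at (220,207) and the spoon at (218,240). The tin is at (375,210).

Brush candidates in the top view are the dark-wood one on the tin (370,199), the purple one (470,220) and the turquoise one (418,312). The dark-wood one fits, since it lies across the tin with its handle to +y. I'll confirm it in an enlarged crop.

```bash
cat > h.py <<'E'
import cv2, numpy as np
from scipy.spatial.transform import Rotation as Ro
class Cam:
    def __init__(s,d):
        s.f=np.array(d["frame"]);s.K=np.array(d["K"]);s.o=np.array(d["origin"]);r=np.array(d["rotation"])
        s.R=Ro.from_euler("xyz",r).as_matrix() if r.size==3 else r
    def ray(s,p): return s.R@np.linalg.solve(s.K,[p[0],p[1],1.])
    def plane(s,p,z): d=s.ray(p); return s.o+d*(z-s.o[2])/d[2]
    def proj(s,X): c=s.K@(s.R.T@(np.array(X)-s.o)); return c[:2]/c[2]
def tri(c1,p1,c2,p2):
    d1,d2=c1.ray(p1),c2.ray(p2); t=np.linalg.lstsq(np.c_[d1,-d2],c2.o-c1.o,rcond=None)[0]
    a,b=c1.o+d1*t[0],c2.o+d2*t[1]; return (a+b)/2,np.linalg.norm(a-b)
E
python3 - <<'E'
from h import *
t=Cam(np.load("top0.npz")); s=Cam(np.load("scene0.npz"))
print(t.proj([0,0,0]),s.proj([0,0,0]))
c=t.f[150:265,185:425,::-1]; cv2.imwrite("pics/crop1.png",cv2.resize(c,None,fx=3.3,fy=3.3,interpolation=cv2.INTER_CUBIC))
for n,cam in(("top",t),("scene",s)):
    h=cv2.cvtColor(cam.f,cv2.COLOR_RGB2HSV); m=cv2.inRange(h,(50,120,50),(72,255,255))
    k,l,st,ce=cv2.connectedComponentsWithStats(m)
    for i in range(1,k):
        if st[i,4]>25:print(n,"green",st[i],ce[i])
E
```

```text
[301.45003441 395.0118614 ] [429.08352421 209.65077231]
scene green [391 267  20  87 918] [399.88779956 313.19934641]
```

View pics/crop1.png

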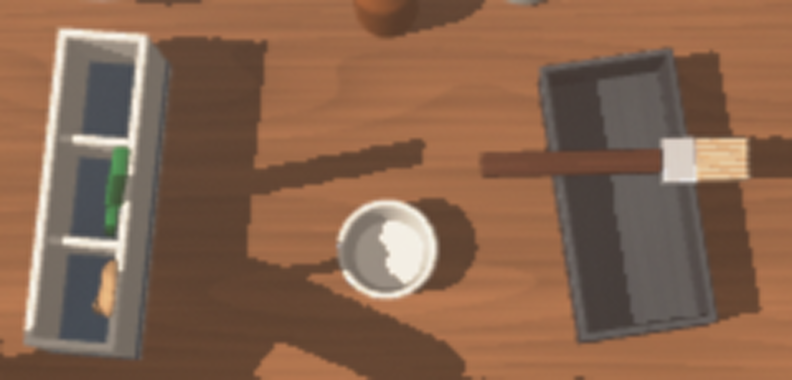

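The crop confirms the brush: dark-brown handle, end at crop (481,165), bristle tips at (748,158), lying across the tin. The tin rim corners are about (540,68), (670,50), (715,320) and (582,342). The crock rim corners are about (60,30), (148,36) and (27,345). The empty compartment is the far one (108,85), next to the spatula, with the spoon nearest.

```bash
python3 - <<'E'
from h import *
t=Cam(np.load("top0.npz")); s=Cam(np.load("scene0.npz"))
P=lambda u,v,z: t.plane(((u+.5)/3.3-.5+185,(v+.5)/3.3-.5+150),z)*1000
a,b,c=P(60,30,.105),P(148,36,.105),P(27,345,.105)
print("crock",a.round(),b.round(),c.round(),"len",np.linalg.norm(a-c),np.linalg.norm(a-b),"ctr",((b+c)/2).round(1),"yaw",np.arctan2(*(a-c)[1::-1]),"yaw_w",np.arctan2(*(a-b)[1::-1])-np.pi/2)
q=[P(*p,.062) for p in((540,68),(670,50),(715,320),(582,342))]
print("tin",np.round(q),"len",np.linalg.norm(q[0]-q[3]),np.linalg.norm(q[0]-q[1]),"ctr",np.mean(q,0).round(1),"yaw",np.arctan2(*(q[0]-q[3]+q[1]-q[2])[1::-1]))
e,f=P(481,165,.068),P(748,158,.068)
print("brush end",e.round(),"tip",f.round(),np.linalg.norm(e-f),"dir",np.arctan2(*(e-f)[1::-1])-np.pi/2)
# spatula in the scene: axis ; ends
h=cv2.cvtColor(s.f,cv2.COLOR_RGB2HSV); m=cv2.inRange(h,(50,120,50),(72,255,255))
ys,xs=np.nonzero(m); print("scene top of handle",xs[ys<270].mean(),ys.min())
h=cv2.cvtColor(t.f,cv2.COLOR_RGB2HSV)[180:235,200:240]; m=cv2.inRange(h,(40,60,20),(90,255,255)); ys,xs=np.nonzero(m); print("top green",xs.min()+200,xs.max()+200,ys.min()+180,ys.max()+180)
k=s.proj([.0,0,0]); 
p,g=tri(s,(397.,267.5),t,((118)/3.3+185,(170)/3.3+150)); print("rough tri",p*1000,g*1000)
E
```

```text
crock [636. 262. 105.] [630. 190. 105.] [379. 281. 105.] len 256.91593737795216 71.90121292112681 ctr [504.9 235.6 105. ] yaw -0.07259013034628765 yaw_w -0.07210361891401296
tin [[ 614. -130.   62.]
 [ 629. -239.   62.]
 [ 402. -272.   62.]
 [ 384. -163.   62.]] len 232.07866162925856 110.08904339054753 ctr [ 507.4 -200.8   62. ] yaw 0.14241423349762075
brush end [531. -80.  68.] tip [ 536. -301.   68.] 220.81484896795095 dir 0.024630057007758666
scene top of handle 396.625 267
top green 217 223 195 220
rough tri [492.32727394 175.03763697 256.48760931] 4.177952071520779
```

Sizes check out: crock rim 257x72, tin 232x110, brush 221 long. The spatula handle top triangulates to a height of 256. Next I move above the brush.

```bash
python3 -m inch '[[0,0,-0.109,20,-38,15,1],[0,0,-0.109,20,-38,15,1],[0,0,-0.109,20,-38,15,1],[0,0,-0.109,20,-38,15,1],[0,0,-0.109,20,-38,15,1],[0,0,-0.109,20,-38,15,1],[0,0,-0.109,20,-38,15,1],[0,0,-0.109,20,-38,15,1],[0,0,-0.109,20,-38,15,1],[0,0,-0.109,20,-38,15,1]]' 60
python3 -m inch '[[0,0,0,6,-39,-15,1],[0,0,0,6,-39,-15,1],[0,0,0,6,-39,-15,1],[0,0,0,6,-39,-15,1],[0,0,0,6,-39,-15,1],[0,0,0,6,-39,-15,1],[0,0,0,6,-39,-15,1],[0,0,0,6,-39,-15,1],[0,0,0,6,-39,-15,1],[0,0,0,6,-39,-15,1]]'
python3 -m inch '[[0.122,0,0,0,0,0,1],[0.122,0,0,0,0,0,1],[0.122,0,0,0,0,0,1],[0.122,0,0,0,0,0,1],[0.122,0,0,0,0,0,1],[0,0,0,0,0,0,1],[0,0,0,0,0,0,1]]'
```

```text
time: 0.93
tcp_pos: [0.4589, 0.211, 0.3691]
orientation: [-3.141, 0.0, 1.589]
ft_force: [1.3, 0.5, 0.8]
opening: 0.0853
gripper_force: 0.0
time: 1.77
tcp_pos: [0.5177, -0.1739, 0.2196]
orientation: [-3.141, -0.001, 1.594]
ft_force: [0.1, 0.7, 0.4]
opening: 0.0853
gripper_force: 0.0
time: 2.35
tcp_pos: [0.5175, -0.1731, 0.2192]
orientation: [3.128, -0.61, 1.596]
ft_force: [-0.2, 0.2, -0.0]
opening: 0.0852
gripper_force: 0.0
```

```bash
python3 -m inch '[[0,0,0,4,-7,-33,1],[0,0,0,4,-7,-33,1],[0,0,0,4,-7,-33,1],[0,0,0,4,-7,-33,1],[0,0,0,0,0,-17,1],[0,0,0,0,0,-17,1],[0,0,0,0,0,0,1],[0,0,0,0,0,0,1]]'
python3 - <<'E'
from h import *
from workcell import ctrl
for n in("scene","top"):
    s=ctrl.snapshot(n); np.savez(n+"1.npz",**s)
o=ctrl.get_obs();print(o["tcp_pos"],o["q"])
a=np.load("scene1.npz")["frame"][200:320,200:330,::-1];b=np.load("top1.npz")["frame"][140:260,310:440,::-1]
cv2.imwrite("pics/g1.png",cv2.resize(np.hstack([a,b]),None,fx=3,fy=3,interpolation=cv2.INTER_CUBIC))
E
```

```text
time: 3.02
tcp_pos: [0.534, -0.1984, 0.0551]
orientation: [3.126, -0.61, 1.602]
ft_force: [1.2, 0.4, 0.7]
opening: 0.0853
gripper_force: 0.0
[ 0.53483572 -0.1996099   0.05627866] [-0.77581736  0.85905578  1.50104789  0.44214548  1.26478462 -1.04175172]
```

View pics/g1.png

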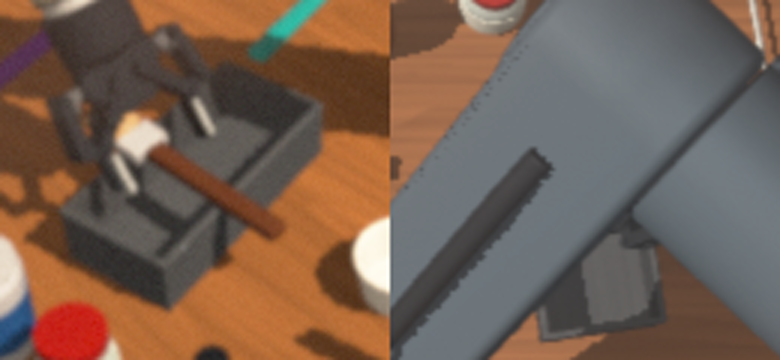

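The fingers straddle the brush handle just in front of the ferrule: tips at about crop (132,188) and (210,132), ferrule edge at (165,148). I'll close and lift.

```bash
python3 -m inch '[[0,0,0,0,3,-4,1],[0,0,0,0,0,0,-1],[0,0,0,0,0,0,-1],[0,0,0,0,0,0,-1],[0,0,0,0,0,0,-1],[0,0,0,0,0,0,-1],[0,0,0,0,0,0,-1],[0,0,0,0,0,0,-1]]' 60
python3 -m inch '[[0,0,0,0,0,10,-1],[0,0,0,0,0,30,-1],[0,0,0,0,0,40,-1],[0,0,0,0,0,40,-1],[0,0,0,0,0,40,-1],[0,0,0,0,0,40,-1],[0,0,0,0,0,40,-1],[0,0,0,0,0,0,-1]]'
```

```text
time: 3.78
tcp_pos: [0.5341, -0.1975, 0.0509]
orientation: [3.124, -0.61, 1.6]
ft_force: [0.0, -1.0, 2.7]
opening: 0.0191
gripper_force: 58.7
time: 4.45
tcp_pos: [0.5368, -0.1988, 0.2992]
orientation: [3.11, -0.6, 1.609]
ft_force: [0.2, -0.9, 0.3]
opening: 0.0193
gripper_force: 58.6
```

```bash
python3 -m inch '[[-0.118,0,-0.008,5,30,2,-1],[-0.118,0,-0.008,5,30,2,-1],[-0.118,0,-0.008,5,30,2,-1],[-0.118,0,-0.008,5,30,2,-1],[-0.118,0,-0.008,5,30,2,-1],[-0.118,0,-0.008,5,30,2,-1],[-0.118,0,-0.008,5,30,0,-1],[-0.118,0,-0.008,5,30,0,-1],[0,0,0,0,0,0,-1],[0,0,0,0,0,0,-1]]'
python3 - <<'E'
from workcell import ctrl
print(ctrl.get_obs()["q"].round(2))
E
```

```text
time: 5.28
tcp_pos: [0.5731, 0.0483, 0.3019]
orientation: [3.123, 0.333, 1.542]
ft_force: [0.6, 0.4, -0.7]
opening: 0.0192
gripper_force: 58.7
[ 0.06  0.42  1.46 -0.35  1.29  0.19]
```

```bash
python3 -m inch '[[-0.12,0,0,4,38,0,-1],[-0.12,0,0,4,38,0,-1],[-0.12,0,0,4,38,0,-1],[-0.12,0,0,4,38,0,-1],[0,0,0,0,0,0,-1],[0,0,0,0,0,0,-1]]'
python3 - <<'E'
from h import *
from workcell import ctrl
for n in("scene","top"):
    s=ctrl.snapshot(n); np.savez(n+"2.npz",**s)
o=ctrl.get_obs();T=Ro.from_euler("xyz",o["orientation"]).as_matrix();print(o["tcp_pos"],T.round(2).tolist(),o["q"].round(2))
a=np.load("scene2.npz")["frame"][130:430,250:510,::-1];b=np.load("top2.npz")["frame"][80:280,140:310,::-1]
cv2.imwrite("pics/g2.png",np.hstack([cv2.resize(a,(390,450)),cv2.resize(b,(382,450))]))
E
```

```text
time: 5.78
tcp_pos: [0.5898, 0.1963, 0.2982]
orientation: [3.104, 0.816, 1.527]
ft_force: [-0.2, -0.6, 0.2]
opening: 0.0191
gripper_force: 58.9
[0.59045488 0.19294729 0.30249707] [[0.04, 1.0, 0.01], [0.69, -0.02, -0.73], [-0.73, 0.03, -0.69]] [ 0.45  0.68  1.2  -0.72  1.66  0.57]
```

View pics/g2.png

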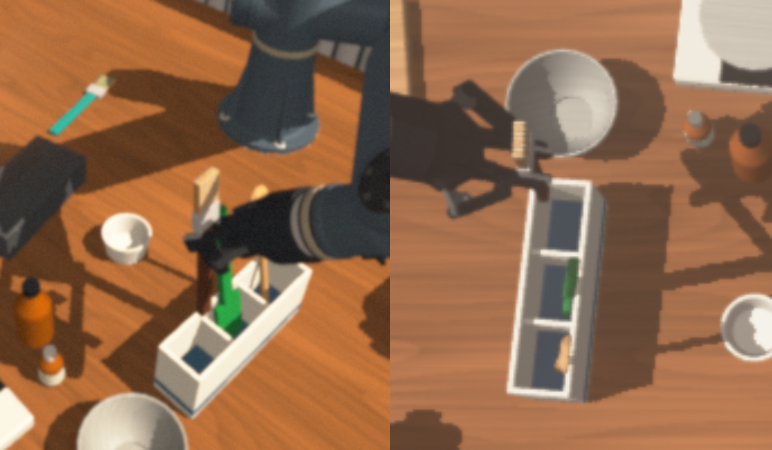

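The brush hangs nearly upright above the far compartment, bristles up at top-crop (520,140). The spatula and spoon are undisturbed. I'll check the handle end's pixel, then lower.

```bash
python3 - <<'E'
from h import *
s=Cam(np.load("scene2.npz"))
for X in ([.595,.226,.189],[.590,.207,.3155],[.588,.189,.44]): print(((s.proj(X)-[250,130])*1.5).round())
E
python3 -m inch '[[0,0,0,-1,7,0,-1],[0,0,0,-1,0,-40,-1],[0,0,0,0,0,-40,-1],[0,0,0,0,0,-40,-1],[0,0,0,0,0,-25,-1],[0,0,0,0,0,0,-1],[0,0,0,0,0,0,-1]]'
```

```text
[203. 307.]
[204. 232.]
[205. 143.]
time: 6.47
tcp_pos: [0.5884, 0.1997, 0.1587]
orientation: [3.094, 0.814, 1.514]
ft_force: [0.6, 0.0, -0.0]
opening: 0.019
gripper_force: 58.9
```

```bash
python3 -m inch '[[0,0,0,0,0,-15,-1],[0,0,0,0,0,-13,-1],[0,0,0,0,0,-4,-1],[0,0,0,0,0,0,-1]]'
python3 -m inch '[[0,0,0,0,0,-3,-1],[0,0,0,0,0,0,-1]]'
python3 -m inch '[[0,0,0,0,0,-3,-1],[0,0,0,0,0,0,-1]]'
```

```text
time: 6.8
tcp_pos: [0.5876, 0.2016, 0.125]
orientation: [3.096, 0.814, 1.518]
ft_force: [-1.2, -0.1, -1.1]
opening: 0.0191
gripper_force: 58.9
time: 6.97
tcp_pos: [0.5881, 0.2021, 0.1227]
orientation: [3.093, 0.813, 1.517]
ft_force: [-0.1, 0.2, -1.6]
opening: 0.0188
gripper_force: 58.9
time: 7.13
tcp_pos: [0.5885, 0.2017, 0.122]
orientation: [3.091, 0.816, 1.515]
ft_force: [-1.0, 0.1, 6.2]
opening: 0.0188
gripper_force: 59.6
```

Floor contact felt (6 N). Releasing and backing off along the tool axis.

```bash
python3 -m inch '[[0,0,0,0,0,0,0.4],[0,0,0,0,0,0,0.4],[0,0,0,0,0,0,0.4],[0,0,0,0,0,0,0.4],[0,0,0,0,15,14,0.4],[0,0,0,0,26,25,0.4],[0,0,0,0,26,25,0.4],[0,0,0,0,20,30,0.4],[0,0,0,0,0,38,0.4],[0,0,0,0,0,38,0.4]]'
python3 - <<'E'
from h import *
from workcell import ctrl
for n in("scene","top"):
    s=ctrl.snapshot(n); np.savez(n+"3.npz",**s)
o=ctrl.get_obs();print(o["tcp_pos"],o["q"].round(2))
a=np.load("scene3.npz")["frame"][230:430,310:490,::-1];b=np.load("top3.npz")["frame"][130:270,170:290,::-1]
cv2.imwrite("pics/g3.png",np.hstack([cv2.resize(a,(405,450)),cv2.resize(b,(386,450))]))
E
```

```text
time: 7.97
tcp_pos: [0.5874, 0.2902, 0.2899]
orientation: [3.097, 0.814, 1.521]
ft_force: [0.6, 0.1, -0.7]
opening: 0.06
gripper_force: 0.0
[0.59049827 0.29055767 0.29754771] [ 0.57  0.77  1.02 -0.69  1.79  0.61]
```

View pics/g3.png

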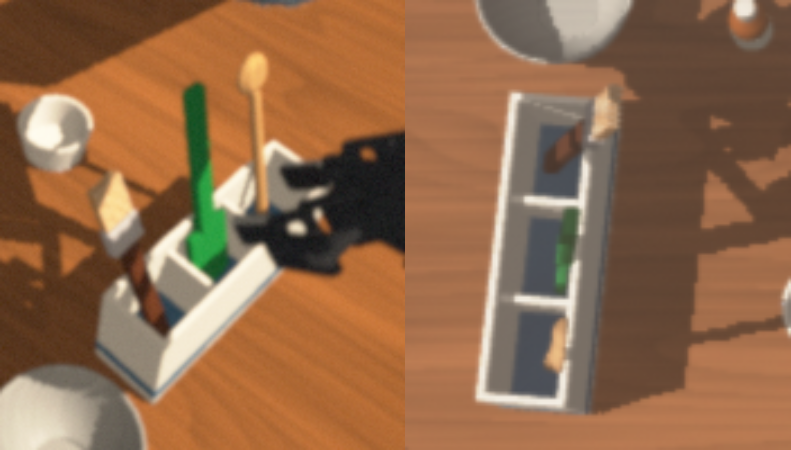

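The brush stands handle-down in the far compartment, leaning into its corner with the bristles at crop (110,200). The spoon and spatula are untouched. Next I locate the spatula handle line from the scene view.

```bash
python3 - <<'E'
from h import *
for k in "03":
    s=Cam(np.load(f"scene{k}.npz"));h=cv2.cvtColor(s.f,cv2.COLOR_RGB2HSV); m=cv2.inRange(h,(50,120,50),(75,255,255));m[:, :380]=0
    ys,xs=np.nonzero(m);y0=ys.min();print("y0",y0)
    for y in(y0,y0+3,y0+15,y0+30,y0+45):
        r=xs[ys==y];print(y,r.min(),r.max(),end="; ")
    print()
    # intersect each row's mid ray with the lean plane of the spatula: contains crock x-dir, through tip mid-compartment, lean .25
    cx=np.array([.9974,-.0725,0]);cy=np.array([.0725,.9974,0]);ax=-np.sin(.25)*cy+np.cos(.25)*np.array([0,0,1])
    tip=np.array([.505,.2355,.008]); n=np.cross(cx,ax)
    for y in(y0+1,y0+15,y0+30,y0+45):
        r=xs[ys==y];d=s.ray(((r.min()+r.max())/2,y));P=s.o+d*(n@(tip-s.o))/(n@d); print((P*1000).round(),"along",((P-tip)@ax*1000).round(),"x off",((P-tip)@cx*1000).round())
E
```

```text
y0 267
267 397 398; 270 392 400; 282 393 401; 297 394 403; 312 395 404; 
[494. 173. 255.] along 255.0 x off -6.0
[497. 181. 222.] along 221.0 x off -4.0
[498. 191. 183.] along 181.0 x off -4.0
[499. 201. 144.] along 140.0 x off -3.0
y0 268
268 396 398; 271 393 399; 283 393 400; 298 395 401; 313 395 403; 
[493. 174. 252.] along 252.0 x off -7.0
[499. 181. 221.] along 220.0 x off -2.0
[499. 191. 182.] along 180.0 x off -2.0
[501. 201. 142.] along 138.0 x off -1.0
```

```bash
python3 -m inch '[[0.037,0,-0.005,-23,-12,-5,0.4],[0.037,0,-0.005,-23,-12,-5,0.4],[0.037,0,-0.005,-23,-12,-5,0.4],[0.037,0,-0.005,-23,-12,-5,0.4],[0,0,0,0,0,0,0.4],[0,0,0,0,0,0,0.4]]'
python3 - <<'E'
from h import *
from workcell import ctrl
o=ctrl.get_obs();T=Ro.from_euler("xyz",o["orientation"]).as_matrix();p=o["tcp_pos"]*1000
print(p.round(1),T.round(3).tolist(),"go",(np.array([498,185,206])+19*T[:,2]-p).round(1))
E
```

```text
time: 8.57
tcp_pos: [0.4949, 0.2399, 0.2698]
orientation: [3.107, 0.667, 1.506]
ft_force: [0.5, -0.1, 0.7]
opening: 0.0599
gripper_force: 0.0
[494.9 239.9 269.8] [[0.051, 0.999, -0.006], [0.784, -0.044, -0.619], [-0.618, 0.027, -0.785]] go [  3.  -66.6 -78.7]
```

```bash
python3 -m inch '[[0,0,0,1,-22,-26,0.4],[0,0,0,1,-22,-26,0.4],[0,0,0,1,-22,-26,0.4],[0,0,0,0,0,0,0.4],[0,0,0,0,0,0,-1],[0,0,0,0,0,0,-1],[0,0,0,0,0,0,-1],[0,0,0,0,0,0,-1],[0,0,0,0,0,0,-1],[0,0,0,0,0,0,-1]]' 70
python3 -m inch '[[0,0,0,0,0,8,-1],[0,0,0,0,0,16,-1],[0,0,0,0,-2,20,-1],[0,0,0,0,-2,20,-1],[0,0,0,0,0,20,-1],[0,0,0,0,0,0,-1]]'
```

```text
time: 9.4
tcp_pos: [0.5002, 0.1759, 0.1926]
orientation: [3.102, 0.664, 1.503]
ft_force: [0.8, 0.6, 0.7]
opening: 0.0209
gripper_force: 68.1
time: 9.9
tcp_pos: [0.5005, 0.1714, 0.28]
orientation: [3.097, 0.663, 1.5]
ft_force: [0.4, -0.2, -0.5]
opening: 0.0209
gripper_force: 68.4
```

```bash
python3 -m inch '[[0,0,0,0,0,30,-1],[0,0,0,0,0,35,-1],[0.102,0,0.016,1,-35,0,-1],[0.102,0,0.016,1,-35,0,-1],[0.102,0,0.016,1,-35,0,-1],[0.102,0,0.016,1,-35,0,-1],[0.102,0,0.016,1,-35,0,-1],[0.102,0,0.016,1,-35,0,-1],[0.102,0,0.016,1,-35,0,-1],[0,0,0,0,0,0,-1]]'
python3 -m inch '[[0.102,0,0.016,2,-35,-15,-1],[0.102,0,0.016,2,-35,-15,-1],[0.102,0,0.016,2,-35,-15,-1],[0.102,0,0.016,2,-35,-15,-1],[0.102,0,0.016,2,-35,-15,-1],[0.102,0,0.016,2,-35,-15,-1],[0,0,0,0,0,0,-1],[0,0,0,0,0,0,-1]]'
python3 - <<'E'
from h import *
from workcell import ctrl
for n in("scene","top"):
    s=ctrl.snapshot(n); np.savez(n+"4.npz",**s)
o=ctrl.get_obs();T=Ro.from_euler("xyz",o["orientation"]).as_matrix();p=o["tcp_pos"]*1000
print(p.round(1),T.round(3).tolist(),o["q"].round(2)); g=p-19*T[:,2]
a=np.radians(52.3); b=np.cos(a)*T[:,2]+np.sin(a)*T[:,0]; print("grasp",g.round(),"blade dir +/-",b.round(3),(np.cos(a)*T[:,2]-np.sin(a)*T[:,0]).round(3))
s=Cam(np.load("scene4.npz"));h=cv2.cvtColor(s.f,cv2.COLOR_RGB2HSV); m=cv2.inRange(h,(50,120,50),(75,255,255));c=max(cv2.findContours(m,0,2)[0],key=cv2.contourArea);print("scene green",cv2.boxPoints(cv2.minAreaRect(c)).round().tolist())
E
```

```text
time: 10.73
tcp_pos: [0.506, -0.0878, 0.3405]
orientation: [3.109, -0.044, 1.606]
ft_force: [1.0, 0.4, -0.5]
opening: 0.0208
gripper_force: 68.3
time: 11.4
tcp_pos: [0.5164, -0.2862, 0.2432]
orientation: [3.047, -0.666, 1.739]
ft_force: [0.1, 0.5, -0.1]
opening: 0.0206
gripper_force: 68.4
[ 517.9 -283.2  250. ] [[-0.14, 0.99, -0.006], [0.779, 0.114, 0.617], [0.611, 0.081, -0.787]] [-0.89  0.67  1.27  0.4   1.73 -1.08]
grasp [ 518. -295.  265.] blade dir +/- [-0.114  0.993  0.002] [ 0.107 -0.239 -0.965]
scene green [[221.0, 181.0], [228.0, 166.0], [303.0, 201.0], [296.0, 216.0]]
```

```bash
python3 - <<'E'
from h import *
s=Cam(np.load("scene4.npz"));g=np.array([518,-295,265.]);b=np.array([-.114,.993,.002])
print(s.proj((g+206*b)/1e3),s.proj((g-54*b)/1e3))
E
python3 -m inch '[[0,0.04,0.012,1,-2,-20,-1],[0,0.041,0.012,1,-2,-35,-1],[0,0,0,1,-1,-35,-1],[0,0,0,0,0,-35,-1],[0,0,0,0,0,-25,-1],[0,0,0,0,0,-15,-1],[0,0,0,0,0,0,-1],[0,0,0,0,0,0,-1]]'
python3 - <<'E'
from h import *
from workcell import ctrl
for n in("scene","top"):
    s=ctrl.snapshot(n); np.savez(n+"5.npz",**s)
o=ctrl.get_obs();T=Ro.from_euler("xyz",o["orientation"]).as_matrix();p=o["tcp_pos"]*1000
print(p.round(1),T.round(3).tolist()); g=p-19*T[:,2]
a=np.radians(52.3); b=np.cos(a)*T[:,2]+np.sin(a)*T[:,0]; print("grasp",g.round(),"blade",b.round(3))
a=np.load("scene5.npz")["frame"][160:320,200:370,::-1];b=np.load("top5.npz")["frame"][140:300,310:450,::-1]
cv2.imwrite("pics/g5.png",np.hstack([cv2.resize(a,(425,400)),cv2.resize(b,(350,400))]))
E
```

```text
[298.63402922 206.95185777] [213.61787879 167.95348696]
time: 12.17
tcp_pos: [0.522, -0.2882, 0.0881]
orientation: [3.136, -0.667, 1.714]
ft_force: [0.6, -1.1, 0.3]
opening: 0.0211
gripper_force: 68.5
[ 522.4 -289.6   88.7] [[-0.113, 0.99, -0.081], [0.779, 0.139, 0.611], [0.617, 0.006, -0.787]]
grasp [ 524. -301.  104.] blade [-0.139  0.99   0.007]
```

View pics/g5.png

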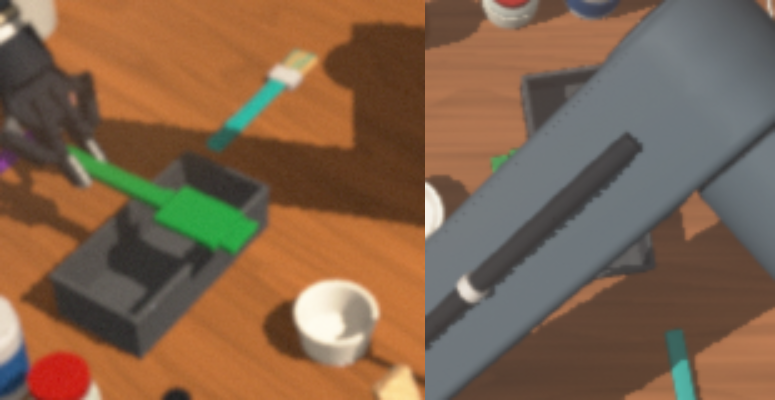

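The spatula lies level over the tin, blade towards +y at crop (215,215), and the tip projection agrees. I'll lower to contact.

```bash
python3 -m inch '[[0,0,0,0,0,-18,-1],[0,0,0,0,0,-12,-1],[0,0,0,0,0,-3,-1],[0,0,0,0,0,0,-1]]'
python3 -m inch '[[0,0,0,0,0,-2,-1],[0,0,0,0,0,0,-1]]'
```

```text
time: 12.6
tcp_pos: [0.5208, -0.2889, 0.0526]
orientation: [3.139, -0.67, 1.71]
ft_force: [0.9, 1.2, -1.3]
opening: 0.0207
gripper_force: 68.5
time: 12.77
tcp_pos: [0.5212, -0.2893, 0.0517]
orientation: [3.137, -0.669, 1.711]
ft_force: [-0.5, 0.1, 2.9]
opening: 0.0208
gripper_force: 68.7
```

```bash
python3 -m inch '[[0,0,0,0,0,0,0.3],[0,0,0,0,0,0,0.3],[0,0,0,0,0,0,0.3],[0,0,0,0,0,0,0.3],[0,0,0,2,-15,19,0.3],[0,0,0,2,-20,26,0.3],[0,0,0,2,-20,26,0.3],[0,0,0,0,0,40,0.5],[0,0,0,0,0,40,0.5],[0,0,0,0,0,30,0.5]]'
python3 -m inch '[[-0.119,-0.017,0,-1,13,0,0.5],[-0.119,-0.017,0,-1,13,0,0.5],[-0.119,-0.017,0,-1,13,0,0.5],[-0.119,-0.017,0,-1,13,0,0.5],[-0.119,-0.017,0,-1,13,0,0.5],[-0.119,-0.017,0,-1,13,0,0.5],[-0.119,-0.017,0,-1,13,0,0.5],[-0.119,-0.017,0,-1,13,0,0.5],[-0.119,-0.017,0,-1,13,0,0.5],[-0.119,-0.017,0,-1,13,0,0.5]]'
python3 -m inch '[[-0.08,-0.01,0,0,0,0,0.5],[0,0,0,0,0,0,0.5],[0,0,0,0,0,0,0.5]]'
python3 - <<'E'
from h import *
from workcell import ctrl
for n in("scene","top"):
    s=ctrl.snapshot(n); np.savez(n+"6.npz",**s)
o=ctrl.get_obs();T=Ro.from_euler("xyz",o["orientation"]).as_matrix();p=o["tcp_pos"]*1000
print(p.round(1),T.round(3).tolist(),o["q"].round(2))
for n in("scene","top"):
    s=Cam(np.load(n+"6.npz"));h=cv2.cvtColor(s.f,cv2.COLOR_RGB2HSV); m=cv2.inRange(h,(48,100,40),(76,255,255));
    for c in cv2.findContours(m,0,2)[0]:
        if cv2.contourArea(c)>30:
            bp=cv2.boxPoints(cv2.minAreaRect(c)); print(n,bp.round().tolist()); print([(s.plane(q,.067)*1000).round().tolist()[:2] for q in bp])
cv2.imwrite("pics/g6.png",cv2.resize(np.load("scene6.npz")["frame"][150:310,180:380,::-1],(750,600)))
E
```

```text
time: 13.6
tcp_pos: [0.5274, -0.3449, 0.2347]
orientation: [3.136, -0.667, 1.712]
ft_force: [0.1, 0.5, 1.2]
opening: 0.0639
gripper_force: 0.0
time: 14.43
tcp_pos: [0.5161, -0.217, 0.2322]
orientation: [3.139, 0.501, 1.71]
ft_force: [-0.5, -0.6, -0.5]
opening: 0.064
gripper_force: 0.0
time: 14.68
tcp_pos: [0.5163, -0.2174, 0.2307]
orientation: [-3.138, 0.575, 1.714]
ft_force: [0.6, 0.4, 0.1]
opening: 0.0637
gripper_force: 0.0
[ 517.1 -219.5  231.7] [[-0.115, 0.99, 0.075], [0.83, 0.138, -0.54], [-0.545, 0.0, -0.838]] [-0.34  0.43  1.8  -0.76  0.78  0.03]
scene [[218.0, 236.0], [226.0, 220.0], [303.0, 258.0], [295.0, 275.0]]
[[559.0, -334.0], [499.0, -370.0], [465.0, -108.0], [522.0, -84.0]]
top [[346.0, 203.0], [370.0, 203.0], [370.0, 221.0], [346.0, 221.0]]
[[521.0, -123.0], [521.0, -188.0], [472.0, -187.0], [472.0, -122.0]]
top [[388.0, 201.0], [418.0, 197.0], [419.0, 205.0], [389.0, 209.0]]
[[525.0, -237.0], [538.0, -320.0], [516.0, -323.0], [504.0, -240.0]]
```

View pics/g6.png

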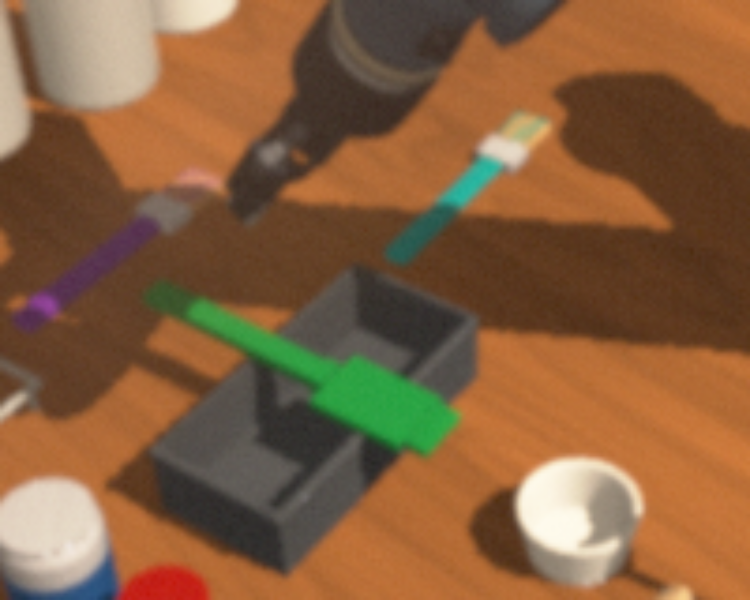

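The spatula lies flat across the tin: handle end at crop (150,293), tip edge at (440,430). The tin has not moved. I'll check both end points before regripping.

```bash
python3 - <<'E'
from h import *
s=Cam(np.load("scene6.npz"))
e,t=[s.plane((180+u/3.75-.4,150+v/3.75-.4),.067)*1000 for u,v in((152,293),(439,432))]
b=t-e;L=np.linalg.norm(b);b/=L;print("end",e.round(),"tip",t.round(),"len",L,b.round(3)); print("z=118:",(t-118*b).round(), (e+142*b).round())
l,r=[s.plane((180+u/3.75-.4,150+v/3.75-.4),.062)*1000 for u,v in((355,268),(478,320))];print("tin near edge corners",l.round(),r.round())
E
```

```text
end [ 532. -357.   67.] tip [ 494. -104.   67.] len 256.0386852631665 [-0.151  0.989 -0.   ]
z=118: [ 511. -220.   67.] [ 511. -216.   67.]
tin near edge corners [ 409. -270.   62.] [ 390. -162.   62.]
```

```bash
python3 -m inch '[[0,0,0,-1,-2,-40,0.5],[0,0,0,-1,-2,-40,0.5],[0,0,0,-1,-2,-40,0.5],[0,0,0,-1,-2,-35,0.5],[0,0,0,0,-1,-18,0.5],[0,0,0,0,0,-6,0.5],[0,0,0,0,0,0,0.5],[0,0,0,0,0,0,0.5]]'
python3 -m inch '[[0,0,0,0,0,0,-1],[0,0,0,0,0,0,-1],[0,0,0,0,0,0,-1],[0,0,0,0,0,0,-1],[0,0,0,0,0,0,-1],[0,0,0,0,0,0,-1]]' 80
```

```text
time: 15.45
tcp_pos: [0.5131, -0.2291, 0.0529]
orientation: [3.141, 0.578, 1.708]
ft_force: [0.1, 0.4, 0.5]
opening: 0.0641
gripper_force: 0.0
time: 15.95
tcp_pos: [0.5131, -0.2279, 0.0539]
orientation: [3.141, 0.58, 1.711]
ft_force: [-1.2, 1.2, 6.5]
opening: 0.0202
gripper_force: 78.1
```

```bash
python3 -m inch '[[0,0,0,0,0,10,-1],[0,0,0,0,0,30,-1],[0,0,0,0,0,40,-1],[0,0,0,0,0,40,-1],[0,0,0,0,0,40,-1],[0,0,0,0,0,40,-1],[0,0,0,0,0,40,-1],[0,0,0,0,0,40,-1],[0,0,0,0,0,20,-1],[0,0,0,0,0,0,-1]]'
python3 -m inch '[[0.118,0,-0.017,0,30,0,-1],[0.118,0,-0.017,0,35,0,-1],[0.118,0,-0.017,0,35,0,-1],[0.118,0,-0.017,0,35,0,-1],[0.118,0,-0.017,0,35,0,-1],[0.118,0,-0.017,0,35,0,-1],[0.118,0,-0.017,0,35,0,-1],[0.118,0,-0.017,0,35,0,-1],[0,0,0,0,0,0,-1],[0,0,0,0,0,0,-1]]'
python3 - <<'E'
from h import *
from workcell import ctrl
o=ctrl.get_obs();T=Ro.from_euler("xyz",o["orientation"]).as_matrix();p=o["tcp_pos"]*1000
a=np.radians(57);print(p.round(1),T.round(3).tolist(),o["q"].round(2),"handle",(np.cos(a)*T[:,2]-np.sin(a)*T[:,0]).round(3))
E
```

```text
time: 16.78
tcp_pos: [0.5147, -0.2282, 0.3593]
orientation: [3.129, 0.584, 1.704]
ft_force: [0.3, 0.6, -0.1]
opening: 0.0203
gripper_force: 78.4
time: 17.62
tcp_pos: [0.5111, 0.0475, 0.3505]
orientation: [3.089, -0.364, 1.556]
ft_force: [-0.9, -0.3, -0.7]
opening: 0.0203
gripper_force: 78.4
[511.1  47.5 350.5] [[0.014, 0.998, 0.058], [0.935, -0.034, 0.354], [0.356, 0.049, -0.933]] [-0.34  0.24  1.61  0.37  1.37 -0.4 ] handle [ 0.02  -0.591 -0.807]
```

```bash
python3 -m inch '[[0.118,0.012,-0.008,-1,36,0,-1],[0.118,0.012,-0.008,-1,36,0,-1],[0.118,0.012,-0.008,-1,36,0,-1],[0.118,0.012,-0.008,-1,36,0,-1],[0,0,0,-1,36,0,-1],[0,0,0,-1,36,0,-1],[0,0,0,0,0,0,-1],[0,0,0,0,0,0,-1]]'
python3 - <<'E'
from h import *
from workcell import ctrl
for n in("scene","top"):
    s=ctrl.snapshot(n); np.savez(n+"7.npz",**s)
o=ctrl.get_obs();T=Ro.from_euler("xyz",o["orientation"]).as_matrix();p=o["tcp_pos"]*1000;g=p-19*T[:,2]
a=np.radians(57);h=np.cos(a)*T[:,2]-np.sin(a)*T[:,0];print(p.round(1),T.round(3).tolist(),o["q"].round(2),"handle",h.round(3))
s=Cam(np.load("scene7.npz"));E=g+141*h;print("end",E.round(),((s.proj(E/1e3)-[300,100])*2).round(),"tip px",((s.proj((g-119*h)/1e3)-[300,100])*2).round())
cv2.imwrite("pics/g7.png",cv2.resize(np.load("scene7.npz")["frame"][100:400,300:510,::-1],(420,600)))
E
```

```text
time: 18.28
tcp_pos: [0.5053, 0.2645, 0.3514]
orientation: [-3.108, -0.831, 1.476]
ft_force: [1.1, -0.6, -1.1]
opening: 0.0206
gripper_force: 78.4
[506.5 262.8 351.8] [[0.065, 0.997, 0.04], [0.671, -0.074, 0.738], [0.739, -0.021, -0.674]] [-0.14  0.32  1.72  0.87  1.32 -0.38] handle [-0.033 -0.161 -0.986]
end [501. 226. 225.] [231. 387.] tip px [325. 205.]
```

View pics/g7.png

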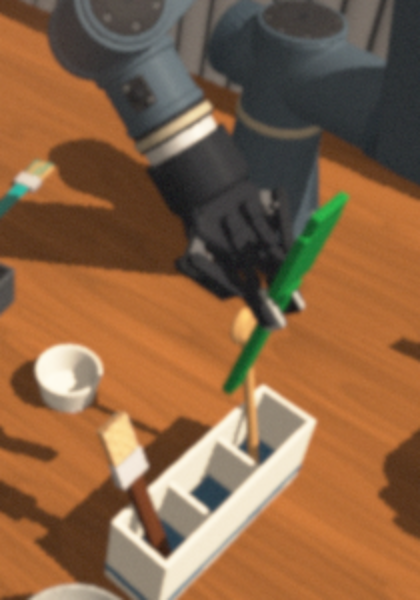

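The spatula is over the middle compartment with its handle end at crop (230,388), as predicted. The gripper clears the spoon bowl (243,325) and the brush, so I lower it.

```bash
python3 -m inch '[[0,0,0,3,2,-20,-1],[0,0,0,2,2,-35,-1],[0,0,0,0,0,-40,-1],[0,0,0,0,0,-40,-1],[0,0,0,0,0,-30,-1],[0,0,0,0,0,-20,-1],[0,0,0,0,0,0,-1],[0,0,0,0,0,0,-1]]'
```

```text
time: 19.05
tcp_pos: [0.512, 0.2662, 0.1665]
orientation: [-3.106, -0.833, 1.468]
ft_force: [-0.3, 0.3, -1.2]
opening: 0.0206
gripper_force: 78.4
```

```bash
python3 -m inch '[[0,0,0,0,0,-14,-1],[0,0,0,0,0,-12,-1],[0,0,0,0,0,-4,-1],[0,0,0,0,0,0,-1]]'
python3 -m inch '[[0,0,0,0,0,-3,-1],[0,0,0,0,0,0,-1]]'
python3 -m inch '[[0,0,0,0,0,-2,-1],[0,0,0,0,0,0,-1]]'
```

```text
time: 19.38
tcp_pos: [0.5123, 0.2668, 0.138]
orientation: [-3.111, -0.833, 1.474]
ft_force: [-0.0, 0.6, -0.6]
opening: 0.0206
gripper_force: 78.4
time: 19.55
tcp_pos: [0.512, 0.2671, 0.135]
orientation: [-3.112, -0.833, 1.474]
ft_force: [0.8, 0.1, -1.0]
opening: 0.021
gripper_force: 78.4
time: 19.72
tcp_pos: [0.5116, 0.2673, 0.1325]
orientation: [-3.11, -0.833, 1.474]
ft_force: [0.0, -0.4, -0.7]
opening: 0.0205
gripper_force: 78.4
```

```bash
python3 -m inch '[[0,0,0,0,0,-2,-1],[0,0,0,0,0,0,-1]]'
python3 -m inch '[[0,0,0,0,0,-2,-1],[0,0,0,0,0,0,-1]]'
```

```text
time: 19.88
tcp_pos: [0.5114, 0.2673, 0.13]
orientation: [-3.109, -0.833, 1.473]
ft_force: [-0.6, 0.0, -1.3]
opening: 0.0204
gripper_force: 78.4
time: 20.05
tcp_pos: [0.5116, 0.268, 0.1294]
orientation: [-3.108, -0.837, 1.472]
ft_force: [-1.0, -0.4, 5.9]
opening: 0.0206
gripper_force: 79.1
```

Floor contact felt. Releasing and withdrawing towards −y, then up.

```bash
python3 -m inch '[[0,0,0,0,0,0,0.5],[0,0,0,0,0,0,0.5],[0,0,0,0,0,0,0.5],[0,0,0,0,0,0,0.5],[0,0,0,0,-14,10,0.5],[0,0,0,-1,-28,22,0.5],[0,0,0,-1,-28,24,0.5],[0,0,0,-1,-28,28,0.5],[0,0,0,0,-28,30,0.5],[0,0,0,0,-28,30,0.5]]'
python3 -m inch '[[0,0,0,0,-20,35,0.5],[0,0,0,0,-20,35,0.5],[0,0,0,0,-35,20,0.5],[0,0,0,0,-35,20,0.5],[0,0,0,0,-35,0,0.5],[0,0,0,0,-35,0,0.5],[0,0,0,0,0,0,0.5],[0,0,0,0,0,0,0.5]]'
python3 - <<'E'
from h import *
from workcell import ctrl
for n in("scene","top"):
    s=ctrl.snapshot(n); np.savez(n+"8.npz",**s)
o=ctrl.get_obs();print(o["tcp_pos"],o["ft_force"])
a=np.load("scene8.npz")["frame"][150:450,190:510,::-1];b=np.load("top8.npz")["frame"][90:270,180:420,::-1]
cv2.imwrite("pics/g8.png",np.hstack([cv2.resize(a,(400,375)),cv2.resize(b,(400,375))]))
E
```

```text
time: 20.88
tcp_pos: [0.5077, 0.1121, 0.2732]
orientation: [-3.106, -0.833, 1.471]
ft_force: [1.7, -0.6, -0.0]
opening: 0.0641
gripper_force: 0.0
time: 21.55
tcp_pos: [0.5086, -0.0684, 0.3817]
orientation: [-3.108, -0.834, 1.469]
ft_force: [0.6, 0.1, -0.5]
opening: 0.0639
gripper_force: 0.0
[ 0.50797443 -0.06599597  0.38182638] [-0.02403843  1.1672459  -0.12705862]
```

View pics/g8.png

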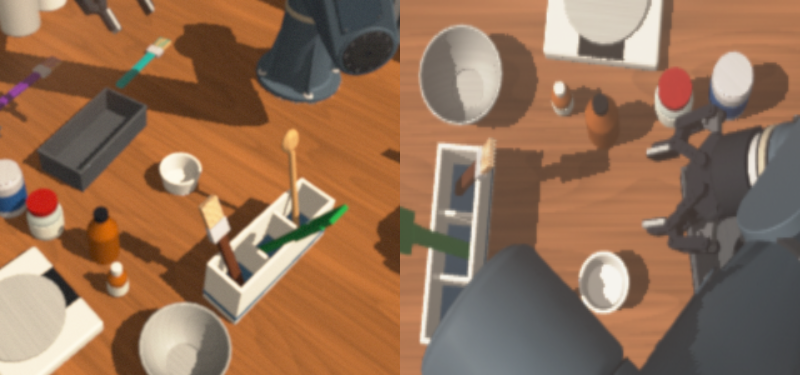

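The brush and spoon stand properly and the tin has not moved. The spatula is handle-down in the middle compartment but leans strongly towards +y, with its blade at crop (335,215). I'll measure the lean and whether it is steady.

```bash
python3 -m inch '[[0,0,0,0,-10,0,0.5],[0,0,0,0,0,0,0.5],[0,0,0,0,0,0,0.5],[0,0,0,0,0,0,0.5]]' | head -2
python3 - <<'E'
from h import *
from workcell import ctrl
P={}
for n in("scene","top"):
    s=ctrl.snapshot(n); np.savez(n+"9.npz",**s)
    for k,S in((8,Cam(np.load(n+"8.npz"))),(9,Cam(s))):
        h=cv2.cvtColor(S.f,cv2.COLOR_RGB2HSV); m=cv2.inRange(h,(48,90,30),(80,255,255))
        c=max(cv2.findContours(m,0,2)[0],key=cv2.contourArea);bp=cv2.boxPoints(cv2.minAreaRect(c));print(n,k,cv2.contourArea(c),bp.round(1).tolist())
t=Cam(np.load("top9.npz"));s=Cam(np.load("scene9.npz"))
# expected: handle end at foot of -y wall (y_c=-24), lean L
cx=np.array([.9974,-.0725,0]);cy=np.array([.0725,.9974,0]);O=np.array([.505,.2355,.006])
for L in(.35,.45,.55,.65):
    e=O-.024*cy; tip=e+.26*(np.sin(L)*cy+np.cos(L)*np.array([0,0,1.]));print(L,"tip",tip.round(3),"top px",t.proj(tip).round(),"scene px",s.proj(tip).round())
cv2.imwrite("pics/g9.png",np.hstack([cv2.resize(s.f[230:420,340:500,::-1],(380,450)),cv2.resize(t.f[140:280,140:260,::-1],(386,450))]))
E
```

```text
time: 21.98
tcp_pos: [0.5083, -0.076, 0.3821]
scene 8 484.5 [[396.29998779296875, 345.3999938964844], [466.20001220703125, 313.29998779296875], [470.70001220703125, 323.1000061035156], [400.70001220703125, 355.1000061035156]]
scene 9 485.0 [[396.29998779296875, 345.3999938964844], [466.20001220703125, 313.29998779296875], [470.70001220703125, 323.1000061035156], [400.79998779296875, 355.20001220703125]]
top 8 41.5 [[156.39999389648438, 202.89999389648438], [158.10000610351562, 185.8000030517578], [161.39999389648438, 186.10000610351562], [159.6999969482422, 203.3000030517578]]
top 9 41.5 [[156.3000030517578, 202.89999389648438], [158.1999969482422, 185.8000030517578], [161.5, 186.1999969482422], [159.60000610351562, 203.3000030517578]]
0.35 tip [0.51 0.3  0.25] top px [169. 194.] scene px [450. 309.]
0.45 tip [0.511 0.324 0.24 ] top px [160. 194.] scene px [460. 320.]
0.55 tip [0.513 0.347 0.228] top px [152. 195.] scene px [469. 331.]
0.65 tip [0.515 0.369 0.213] top px [146. 195.] scene px [477. 343.]
```

View pics/g9.png

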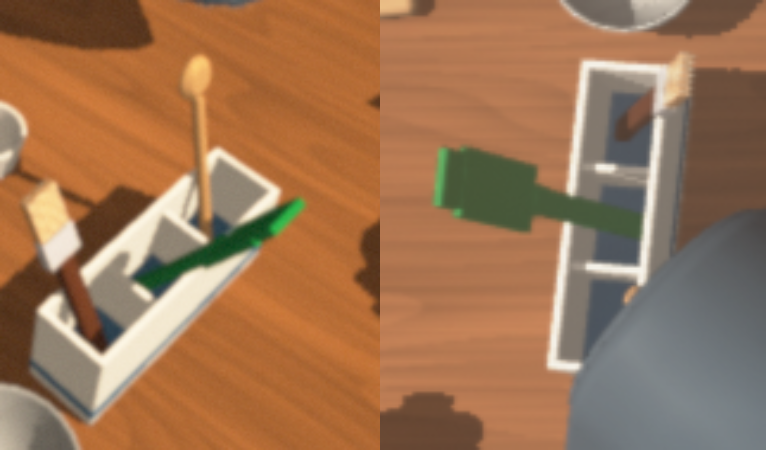

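The spatula is motionless between frames: handle at the compartment's foot, blade out over the +y rim. I'll triangulate the tip to check that the end sits on the floor.

```bash
python3 - <<'E'
from h import *
t=Cam(np.load("top9.npz"));s=Cam(np.load("scene9.npz"))
p,g=tri(s,(468.5,318.2),t,(157.8,194.6));print((p*1000).round(),"gap",g*1000)
O=np.array([.505,.2355,.006]);cy=np.array([.0725,.9974,0])
yc=(p-O)@cy
# handle end against foot of -y wall, 260 long: height of end vs wall y
for w in(-.030,-.025,-.020): print(w,"end z above floor", (p[2]-.006-np.sqrt(.26**2-(yc-w)**2))*1000,"lean",np.arcsin((yc-w)/.26))
E
```

```text
[507. 332. 248.] gap 10.558115486954822
-0.03 end z above floor 14.88821698905371 lean 0.5076664801600345
-0.025 end z above floor 12.17790234096283 lean 0.4857916698206164
-0.02 end z above floor 9.606673409303628 lean 0.4641666890132782
```

The scene point I used was a corner of the tip edge, which explains the 10 mm gap. Its middle is about (463,322), and the end face in the top view is centred at (159,194.5). Both match the pose expected with the handle end on the floor: lean 0.46, predicted (461,321) and (159,194). The spatula is steady, so I hand in.

```bash
python3 -c "
from workcell import ctrl
print(ctrl.job_done())"
```

```text
the job is handed in; nothing more can be done
None
```

The job is handed in at about 22 s of robot time: the brush stands handle-down in the empty compartment, the spatula is turned and back handle-down in its own (leaning about 0.46 rad on the +y rim), and the spoon, tin and other things show no sign of having moved.

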